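# Draw a maple offcut out from under the oil stone

### The arm

A 6-joint arm with a two-finger parallel gripper is mounted at the origin on a cart in front of the work surface, level with it; the furniture and walls round the work are solid. World frame = base frame: x ahead of the robot, y to its left, z up, the work surface at z = 0. Lengths are in m, angles in rad, forces in N, time in s.
With the tool pointing down it reaches from about 0.25 to 0.775 m from the base axis. Payload 4 kg.
Tool frame: the origin (TCP) lies at the very end of the fingers, on their centre line; the grasp point (between the pads) lies 19 mm behind it (robot.tcp_to_grasp is the distance from the TCP to the grasp point, in m); z points along the fingers, y is the line along which they close (so a half turn about z gives the same grasp; the last joint's range is limited). The gripper opens to 94 mm and grips with 3 to 60 N. Pads are 16 mm wide; open, the fingers measure 119 mm over their backs; the gripper's body (75 mm by 177 mm) begins 78 mm behind the grasp point.
Start: joints at [-1.27, 0.087, 1.371, -0, 1.684, -0.103], TCP at [0.216, -0.506, 0.206] pointing down, gripper open.
Joint ranges: [-3.1, 3.1], [-0.76, 2.03], [0.27, 2.55], [-1.08, 4.22], [0.17, 2.65], [-2.57, 2.57]. Speed limits (rad/s): [2.79, 2.79, 3.14, 3.14, 3.14, 3.14].

### API

Orientations are given as [roll, pitch, yaw] about the fixed x, y, z axes, in that order (R = Rz(yaw) Ry(pitch) Rx(roll)).
In Python, from bench import robot, eyes, get_obs gives the robot as it stands (robot), with the cameras (eyes) and the readings as plain functions.
- The arm moves only by the tool hand_motion, called after "Call:" by a JSON object that holds its "name" and its "arguments", one argument or row to a line. Schema: {"type":"object","properties":{"motion":{"type":"string"},"only":{"type":"string"},"quiet":{"type":"boolean"},"lines":{"type":"string"}},"required":["motion"],"additionalProperties":false}. motion is a string of 1 to 20 rows, one to a line, with the numbers parted by spaces; each row has 5 numbers: the finger opening in m, then dx, dy, dz in units of 20 mm, then a turn about the tool's z in units of 0.2 rad; each row shifts and turns the commanded pose from where the row before left it, along the tool's axes as they then stand; what a row does not reach is not made up. A row lasts 1/12 s, in which the tool goes at most 0.0417 m and 0.125 rad, less where a joint would pass 70% of its speed; a pose out of reach is approached as far as the arm can. The fingers move at their own pace and stop on an object; the grip force is fixed at half the most. Time passes only in rows, so rows that do not move let the fingers close. The tool returns the time, the measured TCP pose, the force, the opening and the grip force at its end. only (a regular expression) keeps the lines of the reply that match it, lines (a string "A,B") keeps lines A to B, and quiet returns only ok. Input that does not fit is refused with a message, and nothing moves.
- get_obs(): the state, without advancing time (a new reading comes with each control period).
- eyes.snapshot(name): name is "scene" or "top"; returns a dict with "color" (400x640x3 uint8, blue, green, red), "fx", "fy", "cx", "cy" (pixels), "extrinsics" (4x4, takes a point from world to camera coordinates). Camera axes: x right, y down, z forward; pixel columns grow to the right and rows downward; lengths in m; the calibration is good to about 2 mm. A picture is of the moment at which its call begins. There is no depth.
- robot.close_job(): hands the job in; it is judged then, once.
The state is a dict: "time": time; "joint_positions": joint angles; "qvel": joint speeds; "joint_torque": joint torques, N m; "tool_pos": TCP position; "ee_rot": TCP orientation; "wrist_force": force on the tool from outside, world axes, zero at the start; "wrist_torque": the same for the moment, N m; "width": finger opening in m; "finger_force": force on a finger pad.
Only numpy, scipy, OpenCV 4.12 (cv2) and the standard library are available. Lean on these libraries where they do the work, as an engineer would, in place of code of your own. Each camera call takes 0.05 s, during which the arm holds its last target. There are 200 camera calls.

### The job

The pale maple offcut that is caught under the dark grey oil stone is needed for the next job. Grip its free end and draw it straight out from under the stone until it lies flat on the board, at least two fingers' width (30 mm) clear of the stone, then let go. The stone must stay lying where it is on its steel rest, and the spare maple offcut lying beside the rest is to be left alone.

Things in the scene. Friction and masses are not known exactly. Their poses are not given: they have to be found in the camera images.
- trapped_offcut: Pale maple stick 31 x 86 x 14 mm (x, y, z), 22 g, flat on the dark board midway between the rest's rails, one end under the stone and bearing its weight. Origin: centre of its underside; y along its length. Its +y end is free and sticks out 43 to 53 mm from under the stone: grip it there from above across the 31 mm width; about 30 mm is clear on each side of it.
- oil_stone: Dark grey oil stone, a plain block 48 x 148 x 22 mm (x, y, z), 0.34 to 0.5 kg, lying loose on the trapped offcut, ends over the rails between their stops (underside 14 mm, top 36 mm above the board). Origin: centre of its underside; y along its length. Once the offcut is out it settles under 1 mm onto the rails. On the way friction may shift it up to 8 mm against the stops.
- stone_rest: Steel rest fixed on a dark wooden board (top at z = 48 mm): two rails 120 mm long, 14 mm wide and high, centre lines 120 mm apart, with stops 22 mm high before and behind the stone; an 8 mm high bar ties them behind, 53 mm from the middle. Origin: on the board midway between the rails; x along the rails. Tie bar at +x; the offcut sticks out at -x, the open front.
- spare_offcut: A second maple stick just like it, 31 x 86 x 14 mm, lying free on the board to the left of the rest, outside the rails and not under the stone. Origin: centre of its underside; y along its length. Leave it alone. (The violin clamped on the bench to the right of the board stands 0.27 m high: pass above it.)

How it is judged:
At the end, for the whole second after the job is handed in: The trapped offcut lies flat and still on the board, its middle over 85 mm from the stone's middle across the stone (or 135 mm along it): clear of it; the stone lies level on the rest within 15 mm and 12 degrees of its start; the spare offcut is within 20 mm of its start ((x of trapped_offcut in the frame of oil_stone below -0.085 m or x of trapped_offcut in the frame of oil_stone above 0.085 m or y of trapped_offcut in the frame of oil_stone below -0.135 m or y of trapped_offcut in the frame of oil_stone above 0.135 m) and height (world z) of trapped_offcut between 0.04 and 0.056 m and angle between each of trapped_offcut, oil_stone's own z axis and vertical below 0.1 rad and linear speed of trapped_offcut below 0.02 m/s and distance of oil_stone from where it was at the start of the episode below 0.015 m and angle between the y axis of oil_stone and the y axis of stone_rest, either way round below 0.21 rad and distance of spare_offcut from where it was at the start of the episode below 0.02 m); the robot touches nothing.
It fails at once if the oil stone is shifted more than 15 mm, lifted or tipped (distance of oil_stone from where it was at the start of the episode above 0.015 m or angle between oil_stone's own z axis and vertical above 0.17 rad).
It fails at once if the spare offcut is moved more than 20 mm (distance of spare_offcut from where it was at the start of the episode above 0.02 m).
It also fails if it takes over 34 s, if anything falls off the work surface, if the arm or the gripper's body presses on something with over 40 N, if the wrist force passes 120 N, or if a joint passes its speed limit or range.

## Working session

There is one attempt and no reset: what is moved stays moved. The work goes in short steps, Python scripts to look and compute and a tool call to move; the robot and the scene stay as the last step left them, time stands still between calls to the robot, and variables do not carry over. Pictures are saved under pics/ and viewed, at most 10 in all, crops included, and the job is handed in when it is done.

```bash
mkdir -p pics; ls; python3 - <<'E'
from bench import robot, eyes, get_obs
import cv2
for n in("top","scene"):
    s=eyes.snapshot(n); cv2.imwrite(f"pics/{n}0.png",s["color"]); print(n,s["fx"],s["fy"],s["cx"],s["cy"],s["extrinsics"])
o=get_obs(); print(o["time"],o["tool_pos"],o["ee_rot"],robot.tcp_to_grasp)
E
```

```text
bench.py
pics
top 405.42485656541976 405.42485656541976 316.2605488764227 201.53308737489326 [[-0.02479963 -0.99894191 -0.03873046  0.37746296]
 [-0.99457605  0.02856884 -0.10001151  0.54069743]
 [ 0.10101217  0.03604014 -0.99423219  0.88490274]
 [ 0.          0.          0.          1.        ]]
scene 456.26344001971614 456.26344001971614 317.35085440991463 202.74545549475914 [[ 0.85567626 -0.51721121 -0.01762659 -0.2928688 ]
 [-0.2851153  -0.44272371 -0.85012057  0.41058016]
 [ 0.43188818  0.7324536  -0.526293    0.39859995]
 [ 0.          0.          0.          1.        ]]
0.1 [ 0.21594427 -0.50529484  0.2044338 ] [-3.13960513e+00 -2.00155474e-04  4.03781102e-01] 0.0188
```

View pics/top0.png

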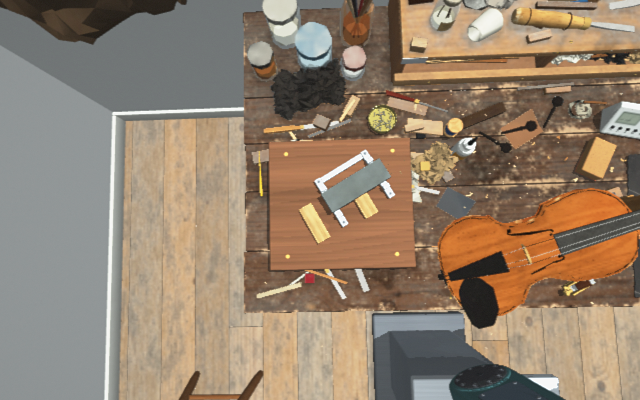

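View pics/scene0.png

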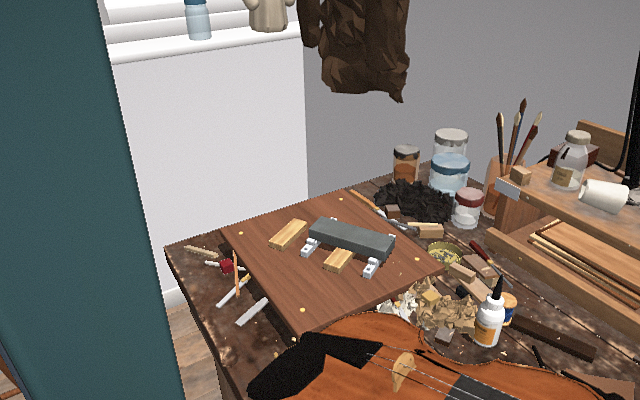

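The top view shows the stone at about (355,185), the trapped offcut's free end at about (367,206), and the spare at about (315,223). I'll enlarge both views.

```bash
python3 - <<'E'
import cv2
a=cv2.imread("pics/top0.png")[145:245,290:410]; cv2.imwrite("pics/topc.png",cv2.resize(a,None,fx=6,fy=6,interpolation=cv2.INTER_CUBIC))
a=cv2.imread("pics/scene0.png")[205:290,265:400]; cv2.imwrite("pics/scenec.png",cv2.resize(a,None,fx=5,fy=5,interpolation=cv2.INTER_CUBIC))
E
```

```text
(no output)
```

View pics/topc.png

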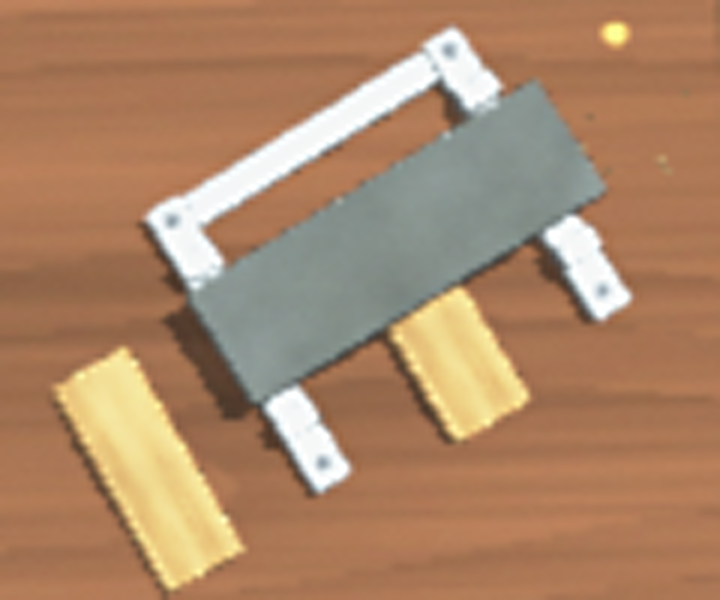

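View pics/scenec.png

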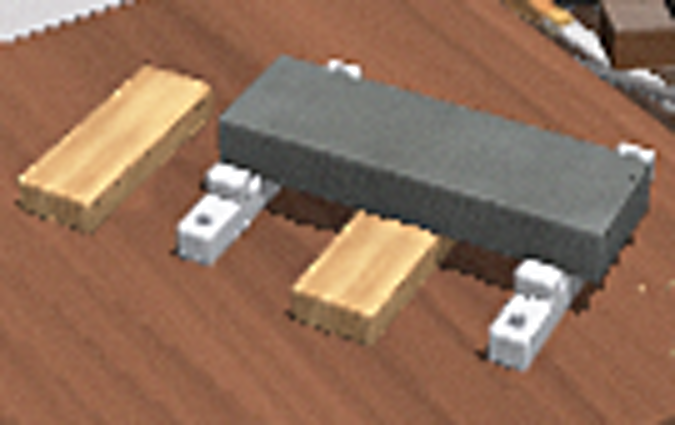

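```bash
cat > h.py <<'E'
import numpy as np
from bench import robot, eyes, get_obs
from scipy.spatial.transform import Rotation as R
def back(s,uv,z):
    E=s["extrinsics"];r,t=E[:3,:3],E[:3,3]; c=-r.T@t
    uv=np.atleast_2d(uv).astype(float)
    d=np.c_[(uv[:,0]-s["cx"])/s["fx"],(uv[:,1]-s["cy"])/s["fy"],np.ones(len(uv))]@r
    return c+d*((z-c[2])/d[:,2])[:,None]
def crop(p,k,o): return (np.array(p)+.5)/k-.5+np.array(o)
def delta(target):  # tool-axis shift to world target
    o=get_obs(); return R.from_euler('xyz',o["ee_rot"]).inv().apply(np.array(target)-o["tool_pos"])
E
python3 - <<'E'
from h import *
np.set_printoptions(precision=4,suppress=True)
t=eyes.snapshot("top");s=eyes.snapshot("scene")
print("cam",-t["extrinsics"][:3,:3].T@t["extrinsics"][:3,3])
T=lambda p,z:back(t,crop(p,6,(290,145)),z)[:,:2]
S=lambda p,z:back(s,crop(p,5,(265,205)),z)[:,:2]
print("end T",T([(458,440),(530,400)],.062)); print("end S",S([(292,290),(370,316)],.062))
st=T([(190,292),(540,82),(606,188),(260,404)],.084); print("stone T",st,st.mean(0))
s2=S([(282,57),(650,170),(604,233),(219,124)],.084); print("stone S",s2,s2.mean(0))
for q in(st,s2):
    d=q[1]-q[0]+q[2]-q[3]; print(np.arctan2(d[1],d[0]),np.linalg.norm(d)/2)
print("spare T",T([(53,388),(126,347),(244,549),(170,590)],.062))
print("spare S",S([(150,65),(212,85),(88,205),(20,180)],.062))
print("sides T",T([(395,335),(458,440),(462,285),(530,400)],.062))
E
```

```text
cam [0.4577 0.3297 0.9485]
end T [[0.5088 0.2545]
 [0.5226 0.2279]]
end S [[0.5077 0.2531]
 [0.5224 0.2277]]
stone T [[0.5631 0.3499]
 [0.6354 0.2222]
 [0.5962 0.2004]
 [0.5223 0.326 ]] [0.5792 0.2746]
stone S [[0.5623 0.348 ]
 [0.6323 0.219 ]
 [0.5969 0.1997]
 [0.5206 0.3232]] [0.578  0.2725]
-1.047653122257969 0.1462139402100896
-1.0455863863584893 0.14586799347759882
spare T [[0.5319 0.4015]
 [0.5462 0.3744]
 [0.4713 0.3333]
 [0.4572 0.3605]]
spare S [[0.5333 0.3996]
 [0.5467 0.3745]
 [0.4713 0.3324]
 [0.4573 0.359 ]]
sides T [[0.5478 0.276 ]
 [0.5088 0.2545]
 [0.5655 0.2509]
 [0.5226 0.2279]]
```

The manual's scale: shifts go in units of 20 mm and turns go in units of 0.2 rad. Converting my numbers, -0.03 m is -1.5, -0.057 rad is -0.285.

Call:
{"name": "hand_motion", "arguments": {
  "motion": "0.06 0 0 -1.5 0\n0.06 0 0 -1.5 0\n0.06 0 0 -1.5 -0.25\n0.06 0 0 -1.5 -0.285\n0.06 0 0 -1.5 0\n0.06 0 0 0 0\n0.06 0 0 0 0"
}}

```text
time: 0.78
tool_pos: [0.2163, -0.5064, 0.3578]
ee_rot: [3.137, 0.001, 0.511]
wrist_force: [0.5, 0.6, -0.4]
width: 0.0601
finger_force: 0.0
```

```bash
python3 - <<'E'
from h import *
print(get_obs()["ee_rot"],delta([.533,.2506,.36]))
E
```

```text
[3.13683673e+00 1.02357167e-03 5.10788666e-01] [ 0.64631622 -0.50554681 -0.00531136]
```

Converted, 0.032 m is 1.6, -0.025 m is -1.25.

Call:
{"name": "hand_motion", "arguments": {
  "motion": "0.06 1.6 -1.25 0 0\n0.06 1.6 -1.25 0 0\n0.06 1.6 -1.25 0 0\n0.06 1.6 -1.25 0 0\n0.06 1.6 -1.25 0 0\n0.06 1.6 -1.25 0 0\n0.06 1.6 -1.25 0 0\n0.06 1.6 -1.25 0 0\n0.06 1.6 -1.25 0 0\n0.06 1.6 -1.25 0 0\n0.06 1.6 -1.25 0 0\n0.06 1.6 -1.25 0 0\n0.06 1.6 -1.25 0 0\n0.06 1.6 -1.25 0 0\n0.06 1.6 -1.25 0 0\n0.06 1.6 -1.25 0 0\n0.06 1.6 -1.25 0 0\n0.06 1.6 -1.25 0 0\n0.06 1.6 -1.25 0 0"
}}

```text
time: 2.37
tool_pos: [0.514, 0.2078, 0.3529]
ee_rot: [-3.141, 0.004, 0.511]
wrist_force: [-0.3, 0.2, 0.5]
width: 0.0599
finger_force: 0.0
```

Call:
{"name": "hand_motion", "arguments": {
  "motion": "0.06 1 -0.75 0 0\n0.06 0 0 0 0\n0.06 0 0 0 0\n0.06 0 0 0 0"
}}

```text
time: 2.7
tool_pos: [0.5239, 0.228, 0.354]
ee_rot: [3.142, 0.003, 0.51]
wrist_force: [-0.8, -0.5, -0.3]
width: 0.0601
finger_force: 0.0
```

```bash
python3 - <<'E'
from h import *
print(get_obs()["ee_rot"],delta([.533,.2506,.12]))
E
```

```text
[3.14155701 0.00315397 0.51038871] [ 0.01969821 -0.01528911  0.2339019 ]
```

Correct, then descend to about 0.12 and check.

Converted, 0.04 m is 2, 0.03 m is 1.5.

Call:
{"name": "hand_motion", "arguments": {
  "motion": "0.06 1 -0.75 0 0\n0.06 0 0 1.5 0\n0.06 0 0 2 0\n0.06 0 0 2 0\n0.06 0 0 2 0\n0.06 0 0 2 0\n0.06 0 0 1.5 0\n0.06 0 0 0.75 0\n0.06 0 0 0 0\n0.06 0 0 0 0\n0.06 0 0 0 0"
}}

```text
time: 3.62
tool_pos: [0.5356, 0.251, 0.1229]
ee_rot: [3.141, -0.004, 0.509]
wrist_force: [-0.5, 0.8, 0.1]
width: 0.0598
finger_force: 0.0
```

```bash
python3 - <<'E'
from h import *
import cv2
print(get_obs()["ee_rot"],delta([.533,.2506,.051]))
a=eyes.snapshot("scene")["color"][165:305,240:420]; cv2.imwrite("pics/s1.png",cv2.resize(a,None,fx=4,fy=4,interpolation=cv2.INTER_CUBIC))
E
```

```text
[ 3.14076293 -0.00367242  0.50947851] [-0.00268194 -0.00100273  0.07184192]
```

View pics/s1.png

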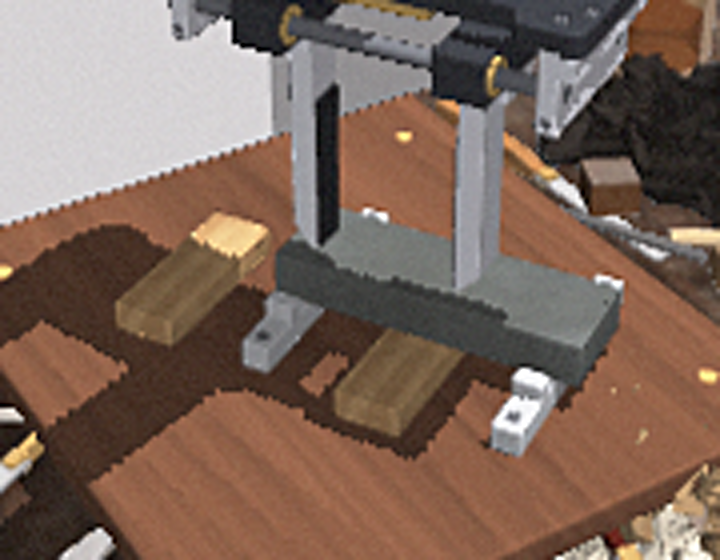

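The open fingers hang over the trapped offcut at (318,245) and (470,287), one each side, clear of the rails. Going down.

Call:
{"name": "hand_motion", "arguments": {
  "motion": "0.06 -0.15 -0.05 1 0\n0.06 0 0 1 0\n0.06 0 0 0.75 0\n0.06 0 0 0.45 0\n0.06 0 0 0.25 0\n0.06 0 0 0 0\n0.06 0 0 0 0\n0.06 0 0 0 0\n0.06 0 0 0 0"
}}

```text
time: 4.42
tool_pos: [0.5323, 0.2513, 0.0529]
ee_rot: [3.141, -0.003, 0.511]
wrist_force: [-0.3, 0.0, -0.9]
width: 0.0602
finger_force: 0.0
```

```bash
python3 - <<'E'
from h import *
import cv2
print(delta([.533,.2506,.052]))
a=eyes.snapshot("scene")["color"][185:305,250:410]; cv2.imwrite("pics/s2.png",cv2.resize(a,None,fx=4,fy=4,interpolation=cv2.INTER_CUBIC))
E
```

```text
[0.00024321 0.00092321 0.00091609]
```

View pics/s2.png

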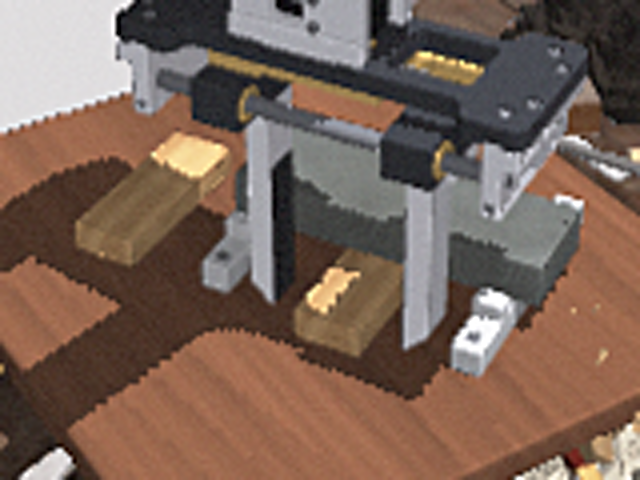

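The offcut stands between the fingers, which clear the rails. Close.

Converted, 0.001 m is 0.05.

Call:
{"name": "hand_motion", "arguments": {
  "motion": "0.045 0 0.05 0 0\n0.04 0 0 0 0\n0.036 0 0 0 0\n0.033 0 0 0 0\n0.02 0 0 0 0\n0.02 0 0 0 0\n0.02 0 0 0 0\n0.02 0 0 0 0\n0.02 0 0 0 0\n0.02 0 0 0 0"
}}

```text
time: 5.3
tool_pos: [0.5317, 0.2502, 0.0514]
ee_rot: [-3.141, 0.0, 0.511]
wrist_force: [-0.2, 0.3, 0.6]
width: 0.0308
finger_force: 30.0
```

Converted, -0.004 m is -0.2, -0.003 m is -0.15.

Call:
{"name": "hand_motion", "arguments": {
  "motion": "0.02 -0.1 0 0 0\n0.02 -0.15 0 0 0\n0.02 -0.2 0 0 0\n0.02 -0.2 0 0 0\n0.02 -0.2 0 0 0\n0.02 -0.2 0 0 0\n0.02 -0.2 0 0 0\n0.02 0 0 0 0\n0.02 0 0 0 0"
}}

```text
time: 6.05
tool_pos: [0.5106, 0.2379, 0.0518]
ee_rot: [3.141, -0.002, 0.511]
wrist_force: [3.6, 1.6, -1.2]
width: 0.0308
finger_force: 30.0
```

```bash
python3 - <<'E'
from h import *
import cv2
a=eyes.snapshot("scene")["color"][185:305,250:410]; cv2.imwrite("pics/s3.png",cv2.resize(a,None,fx=4,fy=4,interpolation=cv2.INTER_CUBIC))
E
```

```text
(no output)
```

View pics/s3.png

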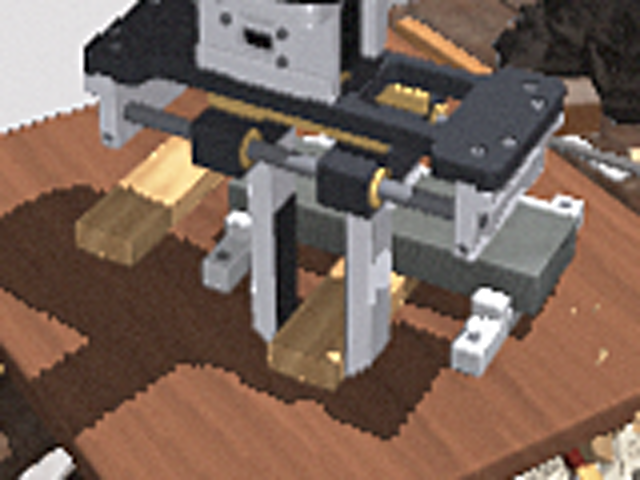

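The offcut comes along in the grip (its end is now at about (310,370)), and the stone sits level against its stops. Continue another 62 mm.

Converted, -0.004 m is -0.2, -0.003 m is -0.15.

Call:
{"name": "hand_motion", "arguments": {
  "motion": "0.02 -0.15 0 0 0\n0.02 -0.2 0 0 0\n0.02 -0.2 0 0 0\n0.02 -0.2 0 0 0\n0.02 -0.2 0 0 0\n0.02 -0.2 0 0 0\n0.02 -0.2 0 0 0\n0.02 -0.2 0 0 0\n0.02 -0.2 0 0 0\n0.02 -0.2 0 0 0\n0.02 -0.2 0 0 0\n0.02 -0.2 0 0 0\n0.02 -0.2 0 0 0\n0.02 -0.2 0 0 0\n0.02 -0.2 0 0 0\n0.02 -0.15 0 0 0\n0.02 0 0 0 0\n0.02 0 0 0 0\n0.02 0 0 0 0"
}}

```text
time: 7.68
tool_pos: [0.4558, 0.2075, 0.0514]
ee_rot: [3.142, 0.0, 0.511]
wrist_force: [-0.7, -0.0, 0.3]
width: 0.0306
finger_force: 30.0
```

```bash
python3 - <<'E'
from h import *
import cv2
a=eyes.snapshot("scene")["color"][185:325,230:410]; cv2.imwrite("pics/s4.png",cv2.resize(a,None,fx=4,fy=4,interpolation=cv2.INTER_CUBIC))
E
```

```text
(no output)
```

View pics/s4.png

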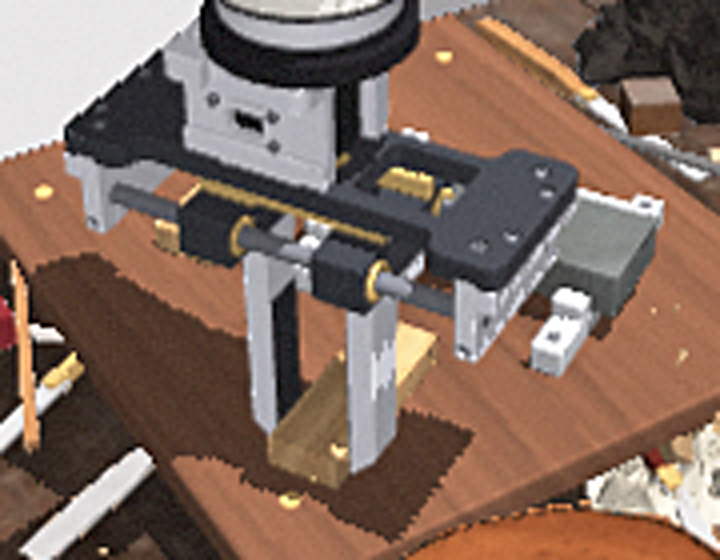

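The offcut (end at about (310,470)) is out, clear of the stone and within the board. Release and rise.

Converted, -0.04 m is -2, -0.03 m is -1.5.

Call:
{"name": "hand_motion", "arguments": {
  "motion": "0.034 0 0 0 0\n0.038 0 0 0 0\n0.044 0 0 0 0\n0.05 0 0 0 0\n0.05 0 0 0 0\n0.05 0 0 0 0\n0.05 0 0 0 0\n0.05 0 0 -0.5 0\n0.05 0 0 -1 0\n0.05 0 0 -1.5 0\n0.05 0 0 -2 0\n0.05 0 0 -2 0\n0.05 0 0 -2 0\n0.05 0 0 -2 0\n0.05 0 0 -1 0\n0.05 0 0 0 0\n0.05 0 0 0 0\n0.05 0 0 0 0"
}}

```text
time: 9.23
tool_pos: [0.4555, 0.2074, 0.2902]
ee_rot: [-3.141, 0.002, 0.511]
wrist_force: [0.6, -0.6, -0.1]
width: 0.05
finger_force: 0.0
```

```bash
python3 - <<'E'
from h import *
import cv2
a=eyes.snapshot("scene")["color"][185:325,230:410]; cv2.imwrite("pics/s5.png",cv2.resize(a,None,fx=4,fy=4,interpolation=cv2.INTER_CUBIC))
E
```

```text
(no output)
```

View pics/s5.png

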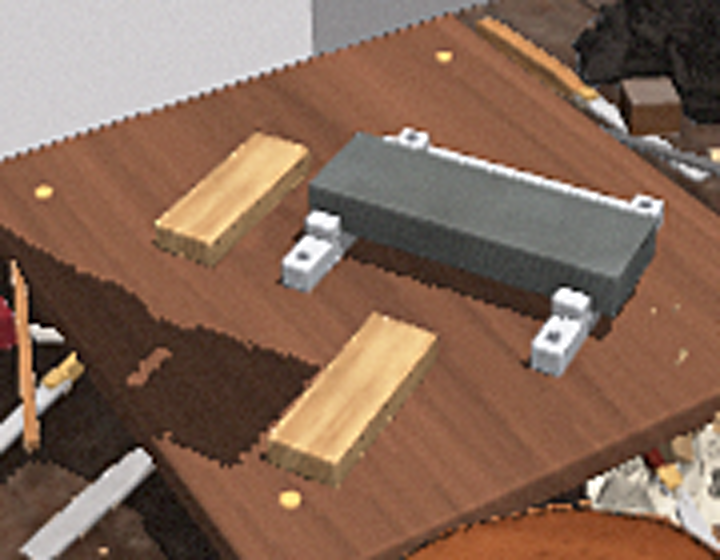

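The offcut lies flat at around (355,395), the stone is level on its rails, and the spare hasn't moved. I'll check the distance, then hand in.

```bash
python3 - <<'E'
from h import *
s=eyes.snapshot("scene")
S=lambda p,z:back(s,crop(p,4,(230,185)),z)[:,:2].mean(0)
a=S([(270,437),(335,462),(438,335),(375,312)],.062); b=S([(362,133),(657,222),(612,278),(310,185)],.084)
x=(a-b)@[np.cos(.52),np.sin(.52)]; print(a,b,x)
if x<-.09: print(robot.close_job())
E
```

```text
[0.47812007 0.21834162] [0.57267764 0.26906356] -0.10726158818214741
the job is handed in; nothing more can be done
None
```

The trapped offcut is out and lying flat on the board, its middle about 107 mm from the stone's (roughly 40 mm clear). The stone is still level on its rest, about 6 mm from where it started, the spare offcut looks unmoved, and I handed the job in at about 9 s; no verdict came back.

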